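Wedge a rocking comparator stand

ROBOT

A 6-joint arm with a two-finger parallel gripper is mounted at the origin on a cart in front of the work surface, level with it; the furniture and walls round the work are solid. World frame = base frame: x ahead of the robot, y to its left, z up, the work surface at z = 0. Lengths are in m, angles in rad, forces in N, time in s.
With the tool pointing down it reaches from about 0.35 to 1 m from the base axis. Payload 7.1 kg.
Tool frame: the origin (TCP) lies between the finger pads; the fingertips stand 11 mm ahead of it and the grasp point (between the pads) lies 8 mm behind it (tcp_to_tips is the x of the fingertips in the tool frame, in m); x points along the fingers, y is the direction in which the jaws open and shut, and the axes are right-handed (so a half turn about x gives the same grasp; the last joint's range is limited). The gripper opens to 85 mm and grips with 20 to 120 N. Pads are 22 mm wide; open, the fingers measure 114 mm over their backs; the gripper's body (76 mm by 85 mm) begins 54 mm behind the grasp point. The pads swing forward as they close: fully open they stand 13 mm farther back than shut.
Start: joints at [1.238, 0.423, 1.63, -0, 1.089, -0.019], TCP at [0.193, 0.594, 0.242] pointing down, gripper open.
Joint ranges: [-3, 3], [-0.9, 2.11], [0.09, 2.58], [-1.31, 4.45], [0.11, 2.69], [-2.54, 2.54]. Speed limits (rad/s): [2.39, 2.39, 3.01, 3.14, 3.14, 3.14].

INTERFACE

Orientations are given as a unit quaternion [x, y, z, w].
In Python, from plant import * gives the robot as it stands. The module is installed in compiled form; this text tells all that it offers.
- The arm moves only by the tool servo_tool, never from a script. Its argument "commands" is a list of rows, each a list of 7 numbers: the shift along the tool's x, y, z in cm, then the turn, a rotation vector about the tool's x, y, z in rad, then the opening in per cent of the stroke, from 0 (shut) to 100 (fully open). In form: [[tx, ty, tz, rx, ry, rz, jaw], ...]. A call has 1 to 8 rows; each row shifts and turns the commanded pose from where the row before left it, along the tool's axes as they then stand; what a row does not reach is not made up. A row lasts 1/8 s, in which the tool goes at most 62.5 mm and 10.7 degrees, less where a joint would pass 70% of its speed; a pose out of reach is approached as far as the arm can. A call with a gripper value outside its range is refused whole. The fingers move at their own pace and stop on an object; "grip_force" is the grip in N (left out, the last holds). Time passes only in rows, so rows that do not move let the fingers close. It gives the time, the measured TCP pose, the force and the opening at its end, in the units of the state.
- get_state(): the state, without advancing time (a new reading comes with each control period).
- camera(name): name is "scene" or "top"; returns a dict with "frame" (420x560x3 uint8, blue, green, red), "range_z" (420x560 float32, m along the optical axis (not along the pixel's ray), 0 where there is no reading), "camera_matrix" (3x3 intrinsics, pixels), "R" (3x3) and "t" (3): a world point X has camera coordinates R X + t. Camera axes: x right, y down, z forward; pixel columns grow to the right and rows downward; lengths in m; the calibration is good to about 2 mm. A picture is of the moment at which its call begins.
- hand_in(): hands the job in, once; it reports no verdict.
The state is a dict: "time_s": time; "q": joint angles; "qvel": joint speeds; "tau": joint torques, N m; "tool_pos": TCP position; "orientation": TCP orientation; "ft_force": force on the tool from outside, world axes, zero at the start; "wrist_torque": the same for the moment, N m; "gripper_width": finger opening in m.
Only numpy, scipy, OpenCV 4.12 (cv2) and the standard library are available. Lean on these libraries where they do the work, as an engineer would, in place of code of your own. Each camera call takes 0.05 s, during which the arm holds its last target.

TASK

The granite comparator stand rocks because the foot at the corner diagonally opposite its column is too short. First press down the steel cap on that corner so that it visibly rocks and let it come up again; then, with the fingertips and without lifting it, push the steel wedge along the desk, thin end first, under that short foot until the wedge is snug but the stand still sits level, and press firmly on the same cap again to prove that it no longer rocks. Finish clear of everything, leaving the wedge in place, the stand where it stood and the other things alone.

Things in the scene. Friction and masses are not known exactly. Their poses are not given: they have to be found in the camera images.
- stand: loose 3 kg comparator stand: dark granite plate 180 (x) x 200 (y) x 26 mm, its underside 18 mm and top 44 mm above the desk, on four round steel feet 23 mm across at x=+-75, y=+-86 mm. Origin on the desk under the plate's centre, z up. A steel column (56 mm across with collars, top 116 mm above the desk) stands at x=+55, y=+62 mm. It rests level on the three full-height feet
- foot_axis (a point): point on the desk below the middle of the short foot (stand's x=-75, y=-86 mm), with the stand's axes. Feet are flat below, 20 mm across there; the short one hangs 6 to 10 mm above the desk when the stand is level (differs from run to run, not told). Once snug, pushing the wedge with over about 6 to 14 N shoves the whole stand along the desk
- cap_top (a point): middle of the top of the short corner's steel cap, where to press: a disc 26 mm across, its top 4 mm above the plate and 48 mm above the desk. Unwedged, 3 to 8 N down rocks the corner until the short foot meets the desk (cap 6 to 10 mm lower); it comes back up when let go
- corner_cap: that same steel cap, a fixed part of the stand; origin at the middle of its underside. The last press must put more than 10 N on it for 0.3 s (15 N is a good press); wedged, it then yields about 1 mm at most
- wedge: loose steel wedge, 0.25 kg, 120 mm long (x, toward the thin end), 44 mm wide, origin mid underside. Ramp from 2 mm thick at x=+60 up to 18 mm at x=-36 mm; behind it a head 46 mm wide, 24 mm tall with a flat upright rear face at x=-60 mm, to push on. Slides at under 2 N; 4 to 6 N makes it snug under the foot, where friction keeps it
- wedge_tip (a point): middle of the wedge's thin edge, on the desk, with the wedge's axes. At the start it is 35 to 80 mm short of the middle of the short foot, on the stand's -y side, the wedge pointing roughly along the stand's +y (within 0.1 rad) and up to about 25 mm off line
- v_block: bystander: loose steel vee block 45x40x36 mm, origin under its centre
- ring_gauge: bystander: loose steel ring gauge, 46 mm across, 16 mm high, origin under its centre
- dish: bystander: loose clear round dish, 64 mm across, 14 mm high, origin under its centre

How it is judged:
By the outcome, as a careful person would: the job done as asked, in the order asked, and still so for the second after the job is handed in, with the robot touching nothing.
It also fails if it takes over 56 s, if anything falls off the work surface, if the arm or the gripper's body presses on something with over 40 N, if the wrist force passes 120 N, or if a joint passes its speed limit or range.

## Working session

There is one attempt and no reset: what is moved stays moved. The work goes in short steps, Python scripts to look and compute and a tool call to move; the robot and the scene stay as the last step left them, time stands still between calls to the robot, and variables do not carry over. Pictures are saved under pics/ and viewed, and the job is handed in when it is done.

Besides the shell and the picture viewer there is one more tool, called after "Request:" as name(argument=value, ...), one argument or row to a line, values as JSON. servo_tool: Moves the arm, as the interface text tells. Its arguments: {"type":"object","properties":{"commands":{"type":"array","items":{"type":"array","items":{"type":"number"}}},"grip_force":{"type":"number"}},"required":["commands"]}

```bash
mkdir -p pics; ls; python3 - <<'E'
from plant import *
import cv2,numpy as np
s=get_state();print(s)
for n in("scene","top"):
    c=camera(n);cv2.imwrite(f"pics/{n}0.png",c["frame"]);np.savez(f"{n}0.npz",**c)
    print(n,c["camera_matrix"],c["R"],c["t"],-c["R"].T@c["t"])
E
```

```text
pics
{'time_s': 0.0, 'q': array([ 1.23801532e+00,  4.23834680e-01,  1.63072313e+00, -1.94354795e-05,
        1.08859260e+00, -1.89872322e-02]), 'qvel': array([-0.00180895, -0.00021924,  0.00034258, -0.00033329,  0.00053398,
       -0.00116341]), 'tau': array([ 1.02739192e-03, -5.57361424e+01, -2.81749231e+01,  1.84949927e-04,
        7.32704415e-03,  4.46465521e-06]), 'tool_pos': array([0.19271258, 0.59397335, 0.24153651]), 'orientation': array([ 0.10994174,  0.69851199, -0.11102837,  0.69833124]), 'ft_force': array([-0.78832361, -0.53358092, -0.61801208]), 'wrist_torque': array([-0.02605906,  0.01754521,  0.02678493]), 'gripper_width': 0.08557254976938626}
scene [[390.38248503   0.         277.43377316]
 [  0.         390.38248503 209.33762629]
 [  0.           0.           1.        ]] [[ 0.84119895 -0.54039413  0.0189343 ]
 [-0.28365751 -0.47082263 -0.83538283]
 [ 0.46035067  0.6973523  -0.54934236]] [-0.47239709  0.17552179  0.69076552] [ 0.12917364 -0.65434791  0.53503916]
top [[515.3552657    0.         278.41000344]
 [  0.         515.3552657  192.49715919]
 [  0.           0.           1.        ]] [[ 0.01560359 -0.99948934 -0.02788527]
 [-0.98502845 -0.01057725 -0.17206707]
 [ 0.17168426  0.03015265 -0.98469048]] [-0.05619763  0.54228757  0.99121868] [ 0.36486893 -0.08032089  1.06778634]
```

View pics/scene0.png

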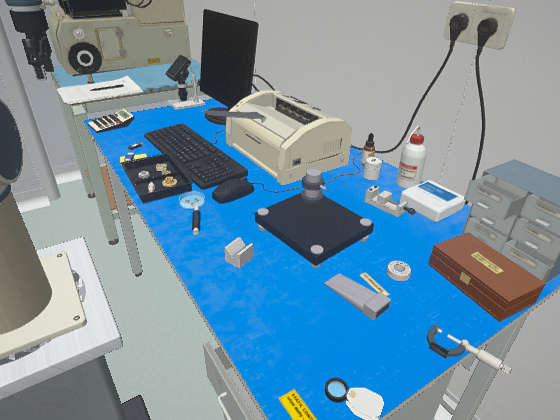

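View pics/top0.png

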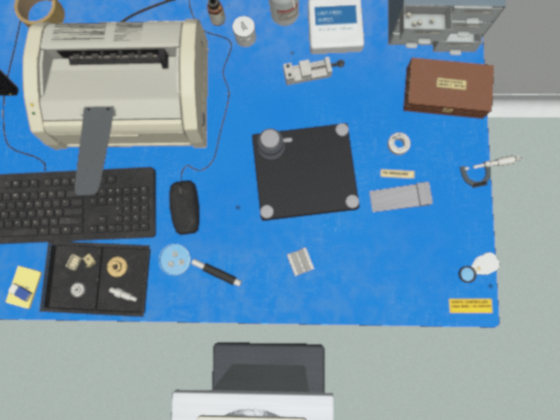

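The scene view shows the stand near (315,220) and the wedge near (358,295). In the top view the stand is centred near (305,171), the short-corner cap is at (352,202), and the wedge runs from tip (370,200) to head (430,193).

```bash
cat > h.py <<'E'
import numpy as np,cv2
def ray(c,uv,z):
    K,R,t=c["camera_matrix"],c["R"],c["t"];o=-R.T@t
    d=R.T@np.linalg.inv(K)@np.array([uv[0],uv[1],1.]);return o+d*(z-o[2])/d[2]
def proj(c,X):
    p=c["camera_matrix"]@(c["R"]@np.asarray(X)+c["t"]);return p[:2]/p[2]
def dep(c,uv):
    u,v=int(round(uv[0])),int(round(uv[1]));K,R,t=c["camera_matrix"],c["R"],c["t"]
    p=np.linalg.inv(K)@np.array([u,v,1.])*c["range_z"][v,u];return R.T@(p-t)
def crop(c,x0,y0,x1,y1,k,f):
    cv2.imwrite(f,cv2.resize(c["frame"][y0:y1,x0:x1],None,fx=k,fy=k,interpolation=cv2.INTER_CUBIC))
E
python3 - <<'E'
from h import *
c=dict(np.load("top0.npz"));s=dict(np.load("scene0.npz"))
crop(c,240,110,450,230,3.8,"pics/t0c.png");crop(s,240,160,420,330,3.5,"pics/s0c.png")
# cloud of range in region
def cloud(c):
    K,R,t=c["camera_matrix"],c["R"],c["t"];v,u=np.mgrid[:420,:560];z=c["range_z"]
    p=np.stack([(u-K[0,2])/K[0,0]*z,(v-K[1,2])/K[1,1]*z,z],-1);return (p-t)@R
P=cloud(c)
for uv in [(300,180),(352,202),(380,198),(400,195),(425,193),(300,262),(400,143),(270,140),(342,130),(267,212),(230,150),(380,240)]:print(uv,P[uv[1],uv[0]].round(4))
hsv=cv2.cvtColor(c["frame"],cv2.COLOR_BGR2HSV)
for uv in [(300,180),(352,202),(380,198),(400,195),(425,193),(380,240)]:print(uv,hsv[uv[1],uv[0]])
E
```

```text
(300, 180) [ 0.5696 -0.0923  0.0435]
(352, 202) [ 0.5246 -0.196   0.0507]
(380, 198) [ 0.5409 -0.2593  0.0047]
(400, 195) [ 0.546  -0.2987  0.0144]
(425, 193) [ 0.5486 -0.3469  0.0266]
(300, 262) [ 0.4059 -0.094   0.0195]
(400, 143) [ 0.6604 -0.3044  0.0007]
(270, 140) [ 0.6325 -0.0335  0.1157]
(342, 130) [ 0.6745 -0.1774  0.046 ]
(267, 212) [ 0.5021 -0.0272  0.0534]
(230, 150) [0.6417 0.0572 0.002 ]
(380, 240) [ 0.4537 -0.2579  0.0032]
(300, 180) [100  12  65]
(352, 202) [120   1 180]
(380, 198) [120   1 175]
(400, 195) [120   1 177]
(425, 193) [120   1 171]
(380, 240) [104 197 217]
```

View pics/t0c.png

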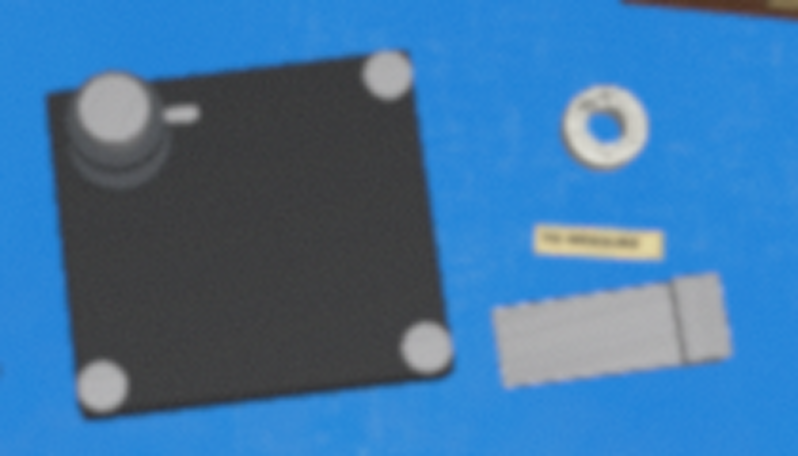

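View pics/s0c.png

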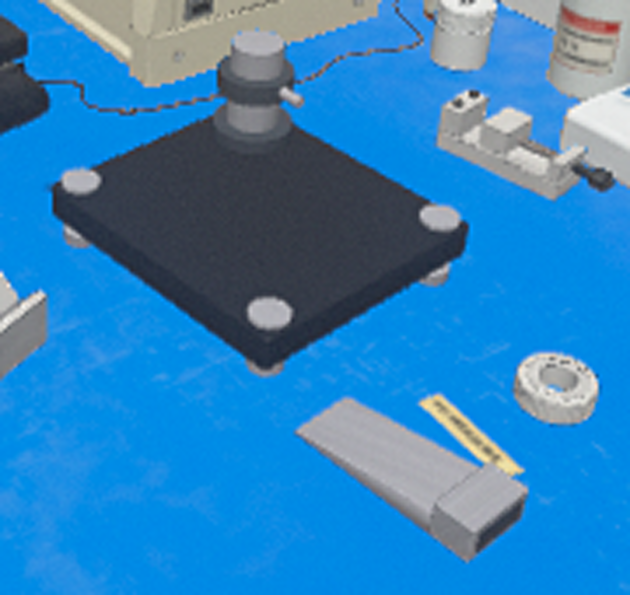

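```bash
cat > m.py <<'E'
from h import *
def steel(c,box,k=4):
    x0,y0,x1,y1=box
    f=cv2.resize(c["frame"][y0:y1,x0:x1],None,fx=k,fy=k,interpolation=cv2.INTER_CUBIC)
    h=cv2.cvtColor(f,cv2.COLOR_BGR2HSV)
    m=((h[...,1]<45)&(h[...,2]>118)).astype(np.uint8)*255
    return m,x0,y0,k
def blobs(c,box,amin,amax):
    m,x0,y0,k=steel(c,box);o=[]
    for q in cv2.findContours(m,cv2.RETR_EXTERNAL,cv2.CHAIN_APPROX_NONE)[0]:
        a=cv2.contourArea(q)/k/k
        if amin<a<amax:
            o.append((a,(q[:,0,:]+.5)/k-.5+np.array([x0,y0])))
    return o
def capfit(p):
    e=cv2.fitEllipse(p.astype(np.float32));return np.array(e[0]),e[1]
E
python3 - <<'E'
from m import *
c=dict(np.load("top0.npz"));s=dict(np.load("scene0.npz"))
for n,cc,box in(("top",c,(245,115,365,225)),("scene",s,(245,195,385,265))):
    for a,p in blobs(cc,box,50,400):
        e,ax=capfit(p);print(n,round(a),e.round(1),np.round(ax,1),ray(cc,e,.048).round(4))
for n,cc,box in(("top",c,(364,170,440,220)),("scene",s,(315,265,400,325))):
    for a,p in blobs(cc,box,400,5000):
        r=cv2.minAreaRect(p.astype(np.float32));print(n,a,r)
        ap=cv2.approxPolyDP(cv2.convexHull(p.astype(np.float32)),1.2,True)[:,0]
        for q in ap:print(q.round(1),ray(cc,q,0.).round(4),ray(cc,q,.002).round(4),ray(cc,q,.024).round(4))
E
```

```text
top 129 [266.5 211.1] [12.8 13. ] [ 0.5046 -0.0258  0.048 ]
top 129 [351.8 201. ] [12.6 13.2] [ 0.5271 -0.1959  0.048 ]
top 275 [269.6 138.2] [18.3 19.2] [ 0.6554 -0.0293  0.048 ]
top 113 [341.5 129.3] [12.  12.2] [ 0.6753 -0.1762  0.048 ]
scene 90 [316.5 249. ] [ 9.  12.8] [ 0.5264 -0.1957  0.048 ]
scene 116 [248.2 252.4] [ 8.1 20. ] [ 0.4065 -0.1348  0.048 ]
scene 62 [365.  221.8] [ 6.9 11.7] [ 0.6742 -0.1765  0.048 ]
scene 57 [262.7 211.5] [ 6.6 11.2] [ 0.5041 -0.0264  0.048 ]
scene 214 [376.7 200.7] [13.8 23.6] [ 0.7594 -0.1262  0.048 ]
top 1195.1875 ((400.59564208984375, 197.10125732421875), (22.018552780151367, 59.48487854003906), 80.96051788330078)
[427.9 182.9] [ 0.5749 -0.3604  0.    ] [ 0.5745 -0.3598  0.002 ] [ 0.5701 -0.3541  0.024 ]
[431.1 201.4] [ 0.5357 -0.3657  0.    ] [ 0.5354 -0.3652  0.002 ] [ 0.5319 -0.3593  0.024 ]
[428.9 203.6] [ 0.5309 -0.3609  0.    ] [ 0.5306 -0.3604  0.002 ] [ 0.5272 -0.3546  0.024 ]
[374.4 210.6] [ 0.5149 -0.2479  0.    ] [ 0.5146 -0.2476  0.002 ] [ 0.5115 -0.2442  0.024 ]
[372.6 209.4] [ 0.5175 -0.2444  0.    ] [ 0.5172 -0.244   0.002 ] [ 
[... 174 characters left out ...]
0.002 ] [ 0.5517 -0.2382  0.024 ]
scene 1372.8125 ((359.47857666015625, 288.88299560546875), (63.28406524658203, 33.36121368408203), 37.03038787841797)
[324.4 282.9] [ 0.5151 -0.2414  0.    ] [ 0.5136 -0.2429  0.002 ] [ 0.4978 -0.2599  0.024 ]
[338.1 273.6] [ 0.555  -0.2352  0.    ] [ 0.5535 -0.2368  0.002 ] [ 0.5359 -0.254   0.024 ]
[365.1 272.4] [ 0.604 -0.261  0.   ] [ 0.6023 -0.2624  0.002 ] [ 0.5827 -0.2786  0.024 ]
[388.9 293.6] [ 0.6014 -0.3283  0.    ] [ 0.5996 -0.3295  0.002 ] [ 0.5802 -0.3429  0.024 ]
[390.1 299.9] [ 0.5915 -0.3409  0.    ] [ 0.5898 -0.342   0.002 ] [ 0.5708 -0.3549  0.024 ]
[372.6 319.4] [ 0.5307 -0.3575  0.    ] [ 0.5292 -0.3586  0.002 ] [ 0.5127 -0.3708  0.024 ]
```

```bash
cat >> h.py <<'E'
from scipy.spatial.transform import Rotation as Ro
def plan(s,goal,Rg=None):
    R=Ro.from_quat(s["orientation"]).as_matrix()
    d=R.T@(np.asarray(goal)-s["tool_pos"])*100
    print("t",round(float(s["time_s"]),2),"pos",s["tool_pos"].round(4),"F",s["ft_force"].round(1),"w",round(float(s["gripper_width"]),4))
    print("shift cm (tool axes)",d.round(2))
    if Rg is not None: print("rotvec tool",Ro.from_matrix(R.T@Rg).as_rotvec().round(4))
def Rdown(yaw): # tool x down, tool z along world heading yaw
    x=np.array([0,0,-1.]);z=np.array([np.cos(yaw),np.sin(yaw),0]);return np.stack([x,np.cross(z,x),z],1)
E
python3 - <<'E'
from plant import *
from h import *
s=get_state();print(Ro.from_quat(s["orientation"]).as_matrix().round(3))
for yw in (np.pi/2+.118,-np.pi/2+.118): plan(s,[.5268,-.1958,.12],Rdown(yw))
E
```

```text
[[-0.     0.309  0.951]
 [-0.001  0.951 -0.309]
 [-1.    -0.001 -0.   ]]
t 0.1 pos [0.1928 0.594  0.2416] F [ 0.2  0.2 -0.5] w 0.0854
shift cm (tool axes) [ 12.25 -64.8   56.15]
rotvec tool [-2.0026e+00 -1.4000e-03  9.0000e-04]
t 0.1 pos [0.1928 0.594  0.2416] F [ 0.2  0.2 -0.5] w 0.0854
shift cm (tool axes) [ 12.25 -64.8   56.15]
rotvec tool [1.139e+00 8.000e-04 1.300e-03]
```

Request:
servo_tool(
  commands=[
    [0,-4,3.5,0,0,0,0],
    [0,-4,3.5,0,0,0,0],
    [0,-4,3.5,0,0,0,0],
    [0,-4,3.5,0,0,0,0],
    [0,-4,3.5,0,0,0,0],
    [0,-4,3.5,0,0,0,0],
    [0,-4,3.5,0,0,0,0],
    [0,-4,3.5,0,0,0,0],
  ],
  grip_force=40,
)

```text
time_s: 1.1
tool_pos: [0.3607, 0.2021, 0.2423]
orientation: [0.11, 0.698, -0.11, 0.698]
ft_force: [0.5, 0.3, -1.3]
gripper_width: 0.0002
```

Request:
servo_tool(
  commands=[
    [0,-4,3.5,0,0,0,0],
    [0,-4,3.5,0,0,0,0],
    [0,-4,3.5,0,0,0,0],
    [0,-4,3.5,0,0,0,0],
    [0,-4,3.5,0,0,0,0],
    [0,-4,3.5,0,0,0,0],
    [0,-4,3.5,0,0,0,0],
    [0,-4,3.5,0,0,0,0],
  ],
)

```text
time_s: 2.1
tool_pos: [0.5283, -0.1888, 0.2421]
orientation: [0.111, 0.699, -0.111, 0.698]
ft_force: [0.9, -0.3, 0.5]
gripper_width: -0.0001
```

Request:
servo_tool(
  commands=[
    [0,0,0,0.163,0,0,0],
    [0,0,0,0.163,0,0,0],
    [0,0,0,0.163,0,0,0],
    [0,0,0,0.163,0,0,0],
    [0,0,0,0.163,0,0,0],
    [0,0,0,0.163,0,0,0],
    [0,0,0,0.163,0,0,0],
    [0,0,0,0,0,0,0],
  ],
)

```text
time_s: 3.1
tool_pos: [0.5278, -0.187, 0.242]
orientation: [0.47, 0.529, -0.47, 0.528]
ft_force: [-0.6, -0.2, -0.2]
gripper_width: 0.0001
```

```bash
python3 - <<'E'
from plant import *
from h import *
s=get_state()
plan(s,[.5268,-.1958,.048+.011+.02],Rdown(-np.pi/2+.118))
E
```

```text
t 3.1 pos [ 0.5278 -0.187   0.242 ] F [-0.6 -0.2 -0.2] w 0.0001
shift cm (tool axes) [16.3  -0.19  0.86]
rotvec tool [-0.0005 -0.0003  0.0006]
```

Request:
servo_tool(
  commands=[
    [4,-0.1,0.4,0,0,0,0],
    [5,-0.1,0.4,0,0,0,0],
    [5,0,0,0,0,0,0],
    [2.5,0,0,0,0,0,0],
    [0.8,0,0,0,0,0,0],
    [0,0,0,0,0,0,0],
  ],
)

```text
time_s: 3.85
tool_pos: [0.5271, -0.1953, 0.0694]
orientation: [0.47, 0.529, -0.47, 0.528]
ft_force: [0.2, 0.3, 0.3]
gripper_width: -0.0003
```

```bash
python3 - <<'E'
from plant import *
from h import *
s=get_state()
plan(s,[.5268,-.1958,.048+.011],Rdown(-np.pi/2+.118))
c=camera("scene");crop(c,240,160,420,330,3.5,"pics/s1c.png");np.savez("scene1.npz",**c)
E
```

```text
t 3.85 pos [ 0.5271 -0.1953  0.0694] F [0.2 0.3 0.3] w -0.0003
shift cm (tool axes) [ 1.04 -0.03  0.04]
rotvec tool [-0.0004 -0.0001  0.0002]
```

View pics/s1c.png

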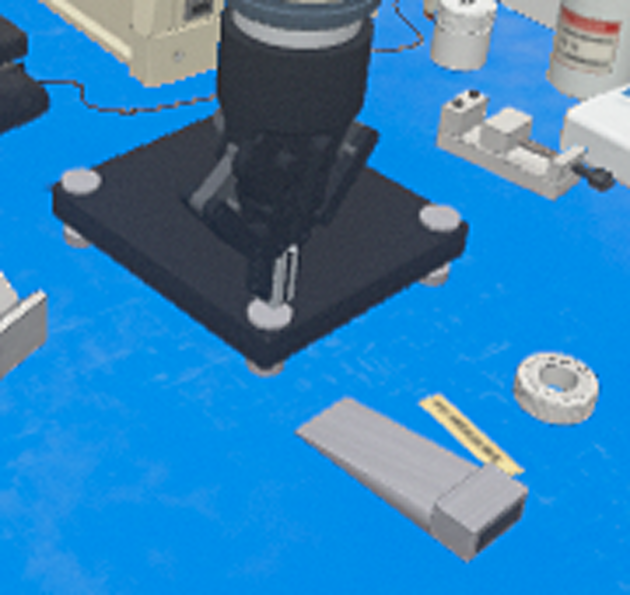

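The closed fingertips are just above the short-corner cap, at (268,300) in the crop. I'll press slowly.

Request:
servo_tool(
  commands=[
    [0.5,0,0,0,0,0,0],
    [0.3,0,0,0,0,0,0],
    [0.2,0,0,0,0,0,0],
    [0.2,0,0,0,0,0,0],
    [0.2,0,0,0,0,0,0],
    [0,0,0,0,0,0,0],
  ],
)

```text
time_s: 4.65
tool_pos: [0.527, -0.1955, 0.0554]
orientation: [0.47, 0.528, -0.47, 0.528]
ft_force: [-2.2, -1.9, 4.9]
gripper_width: -0.0001
```

Request:
servo_tool(
  commands=[
    [0.2,0,0,0,0,0,0],
    [0.1,0,0,0,0,0,0],
    [0,0,0,0,0,0,0],
  ],
)

```text
time_s: 5.03
tool_pos: [0.527, -0.1955, 0.0524]
orientation: [0.47, 0.528, -0.47, 0.528]
ft_force: [-2.1, -3.4, 5.0]
gripper_width: -0.0004
```

Request:
servo_tool(
  commands=[
    [0.15,0,0,0,0,0,0],
    [0,0,0,0,0,0,0],
  ],
)

```text
time_s: 5.28
tool_pos: [0.527, -0.1956, 0.052]
orientation: [0.47, 0.528, -0.47, 0.528]
ft_force: [-6.0, -1.6, 16.5]
gripper_width: 0.0001
```

Request:
servo_tool(
  commands=[
    [0.1,0,0,0,0,0,0],
    [0,0,0,0,0,0,0],
  ],
)

```text
time_s: 5.52
tool_pos: [0.5271, -0.1956, 0.0518]
orientation: [0.47, 0.528, -0.47, 0.528]
ft_force: [-8.7, -1.7, 27.2]
gripper_width: -0.0001
```

Request:
servo_tool(
  commands=[
    [0.1,0,0,0,0,0,0],
    [0,0,0,0,0,0,0],
  ],
)

```text
time_s: 5.78
tool_pos: [0.5271, -0.1956, 0.0516]
orientation: [0.47, 0.528, -0.47, 0.528]
ft_force: [-10.8, -1.1, 35.6]
gripper_width: -0.0003
```

The foot met the desk about 7 mm down, where the force rises steeply. Now I'll let the corner come up.

Request:
servo_tool(
  commands=[
    [-0.3,0,0,0,0,0,0],
    [-0.3,0,0,0,0,0,0],
    [-0.4,0,0,0,0,0,0],
    [-1,0,0,0,0,0,0],
    [-3,0,0,0,0,0,0],
    [-3,0,0,0,0,0,0],
  ],
)

```text
time_s: 6.52
tool_pos: [0.5265, -0.1951, 0.1294]
orientation: [0.47, 0.529, -0.47, 0.528]
ft_force: [-0.5, 0.3, 0.0]
gripper_width: -0.0
```

```bash
python3 - <<'E'
from plant import *
from m import *
s=get_state()
c=camera("scene");cv2.imwrite("pics/s2.png",c["frame"]);t=camera("top");crop(t,240,110,450,230,3.8,"pics/t2c.png")
np.savez("scene2.npz",**c);np.savez("top2.npz",**t)
for n,cc,box in(("top",t,(245,115,365,225)),("scene",c,(245,195,385,265))):
    for a,p in blobs(cc,box,50,150):
        e,ax=capfit(p);print(n,round(a),e.round(1),np.round(ax,1),ray(cc,e,.048).round(4))
d=np.array([-np.sin(.118),np.cos(.118),0])
rear=np.array([.5485,-.3578,0]);g=rear-d*(.011+.03);g[2]=.12
plan(s,g,Rdown(-np.pi/2+.118))
E
```

```text
top 126 [266.5 211.1] [12.6 12.8] [ 0.5046 -0.0258  0.048 ]
scene 91 [316.5 249. ] [ 9.1 12.8] [ 0.5265 -0.1957  0.048 ]
scene 117 [248.3 252.4] [ 8.1 20.1] [ 0.4066 -0.1348  0.048 ]
scene 63 [365.  221.9] [ 6.9 11.7] [ 0.6742 -0.1766  0.048 ]
scene 58 [262.7 211.5] [ 6.6 11.4] [ 0.5041 -0.0264  0.048 ]
t 6.53 pos [ 0.5265 -0.1951  0.1294] F [-0.5  0.3  0. ] w -0.0
shift cm (tool axes) [ 0.93  0.31 20.52]
rotvec tool [-0.0019 -0.0006  0.0012]
```

View pics/s2.png

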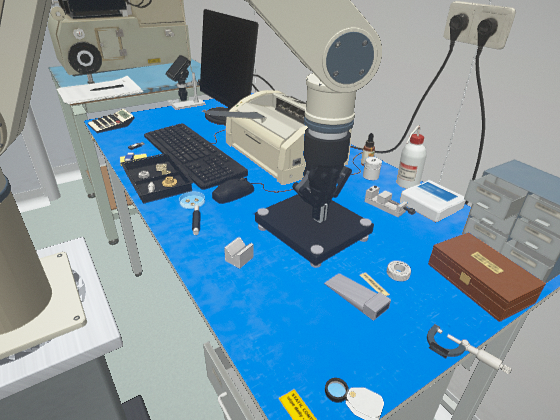

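The caps measure the same as before the rock, to within 0.2 mm. The wedge is still at (358,293), ahead of the short foot. Next I go behind the wedge.

Request:
servo_tool(
  commands=[
    [0,0.1,5,0,0,0,0],
    [0,0.1,5,0,0,0,0],
    [0,0.1,5,0,0,0,0],
    [1,0,5.5,0,0,0,0],
    [4,0,0,0,0,0,0],
    [3,0,0,0,0,0,0],
    [0,0,0,0,0,0,0],
  ],
)

```text
time_s: 7.5
tool_pos: [0.5513, -0.3971, 0.0454]
orientation: [0.47, 0.53, -0.47, 0.526]
ft_force: [0.2, 0.6, -0.3]
gripper_width: 0.0002
```

```bash
python3 - <<'E'
from plant import *
from h import *
s=get_state()
d=np.array([-np.sin(.118),np.cos(.118),0])
rear=np.array([.5485,-.3578,0]);g=rear-d*(.011);g[2]=.016
plan(s,g,Rdown(-np.pi/2+.118))
c=camera("scene");crop(c,280,200,440,350,3.7,"pics/s3c.png")
E
```

```text
t 7.5 pos [ 0.5513 -0.3971  0.0454] F [ 0.2  0.6 -0.3] w 0.0002
shift cm (tool axes) [ 2.95  0.19 -2.82]
rotvec tool [-0.0023 -0.0046  0.0049]
```

View pics/s3c.png

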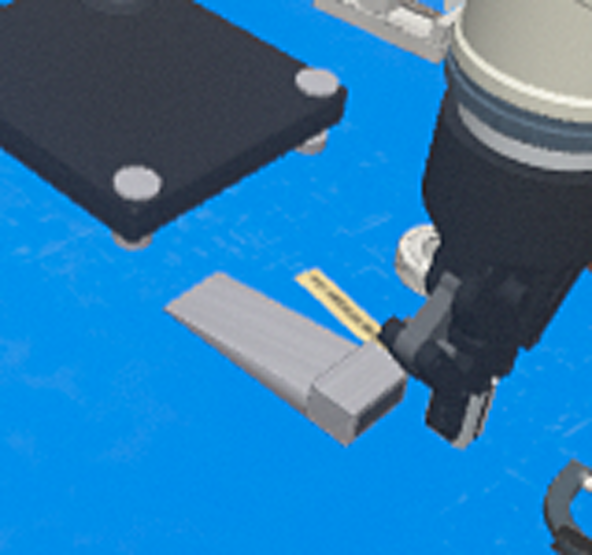

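Request:
servo_tool(
  commands=[
    [2,0.2,0,0,0,0,0],
    [0.9,0,0,0,0,0,0],
    [0,0,-1.5,0,0,0,0],
    [0,0,-0.8,0,0,0,0],
    [0,0,0,0,0,0,0],
  ],
)

```text
time_s: 8.18
tool_pos: [0.5532, -0.3745, 0.0204]
orientation: [0.47, 0.528, -0.47, 0.528]
ft_force: [0.8, 0.3, 0.2]
gripper_width: 0.0004
```

Request:
servo_tool(
  commands=[
    [0,0,-0.3,0,0,0,0],
    [0,0,-0.3,0,0,0,0],
    [0,0,-0.3,0,0,0,0],
    [0,0,0,0,0,0,0],
  ],
)

```text
time_s: 8.68
tool_pos: [0.552, -0.3666, 0.0199]
orientation: [0.47, 0.528, -0.47, 0.528]
ft_force: [-0.5, -1.6, 0.1]
gripper_width: 0.0
```

```bash
python3 - <<'E'
from plant import *
from m import *
s=get_state()
plan(s,[.5268,-.1958,.016],Rdown(-np.pi/2+.118))
c=camera("scene");crop(c,280,200,440,350,3.7,"pics/s4c.png")
for n,cc,box in(("scene",c,(315,255,400,325)),):
    for a,p in blobs(cc,box,400,5000):
        ap=cv2.approxPolyDP(cv2.convexHull(p.astype(np.float32)),1.2,True)[:,0]
        for q in ap:print(q.round(1),ray(cc,q,0.).round(4),ray(cc,q,.024).round(4))
E
```

```text
t 8.68 pos [ 0.552  -0.3666  0.0199] F [-0.5 -1.6  0.1] w 0.0
shift cm (tool axes) [  0.39  -0.53 -17.25]
rotvec tool [-0.002   0.0001 -0.0002]
[323.9 281.6] [ 0.5164 -0.2382  0.    ] [ 0.499  -0.2568  0.024 ]
[338.1 272.6] [ 0.557  -0.2329  0.    ] [ 0.5378 -0.2519  0.024 ]
[364.9 287.1] [ 0.5745 -0.2915  0.    ] [ 0.5545 -0.3078  0.024 ]
[380.1 304.4] [ 0.5675 -0.3391  0.    ] [ 0.5478 -0.3532  0.024 ]
[374.4 316.9] [ 0.5374 -0.355   0.    ] [ 0.5191 -0.3684  0.024 ]
[371.6 318.9] [ 0.53   -0.3557  0.    ] [ 0.512  -0.3691  0.024 ]
```

View pics/s4c.png

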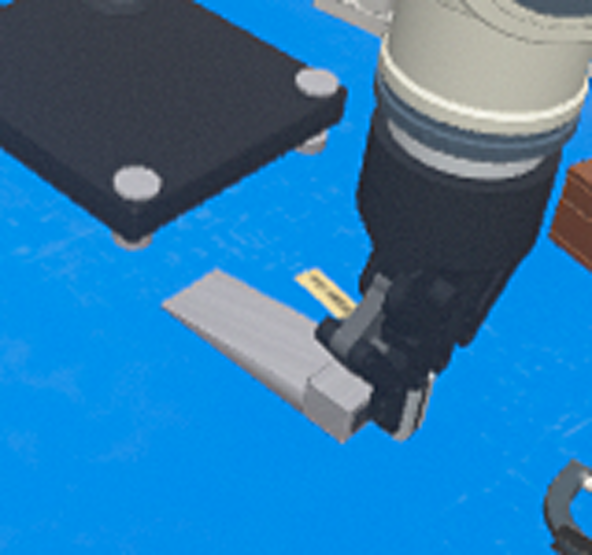

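Request:
servo_tool(
  commands=[
    [0.2,-0.05,-0.5,0,0,0,0],
    [0.1,-0.05,-0.5,0,0,0,0],
    [0,-0.06,-0.5,-0.005,0,0,0],
    [0,-0.06,-0.5,-0.005,0,0,0],
    [0,-0.06,-0.5,-0.005,0,0,0],
    [0,-0.06,-0.5,0,0,0,0],
    [0,-0.05,-0.5,0,0,0,0],
    [0,0,0,0,0,0,0],
  ],
)

```text
time_s: 9.72
tool_pos: [0.5435, -0.3316, 0.0167]
orientation: [0.466, 0.532, -0.466, 0.531]
ft_force: [0.6, 0.4, 0.4]
gripper_width: -0.0002
```

```bash
python3 - <<'E'
from plant import *
from m import *
s=get_state()
plan(s,[.5268,-.1958,.016],Rdown(-np.pi/2+.13))
c=camera("scene");crop(c,280,200,440,350,3.7,"pics/s5c.png")
for n,cc,box in(("scene",c,(304,254,400,325)),):
    for a,p in blobs(cc,box,400,5000):
        ap=cv2.approxPolyDP(cv2.convexHull(p.astype(np.float32)),1.2,True)[:,0]
        for q in ap:print(q.round(1),ray(cc,q,0.).round(4),ray(cc,q,.024).round(4))
E
```

```text
t 9.72 pos [ 0.5435 -0.3316  0.0167] F [0.6 0.4 0.4] w -0.0002
shift cm (tool axes) [  0.08   0.13 -13.68]
rotvec tool [ 0.0013 -0.0007  0.0007]
[310.4 262.9] [ 0.527 -0.18   0.   ] [ 0.5091 -0.2013  0.024 ]
[326.6 263.9] [ 0.5538 -0.2001  0.    ] [ 0.5348 -0.2204  0.024 ]
[347.9 276.1] [ 0.5669 -0.251   0.    ] [ 0.5473 -0.2691  0.024 ]
[361.9 295.1] [ 0.5549 -0.3042  0.    ] [ 0.5358 -0.3199  0.024 ]
[357.4 305.6] [ 0.5297 -0.3193  0.    ] [ 0.5118 -0.3344  0.024 ]
[353.4 306.9] [ 0.5215 -0.3177  0.    ] [ 0.5039 -0.3328  0.024 ]
[311.6 272.9] [ 0.511  -0.2056  0.    ] [ 0.4939 -0.2257  0.024 ]
```

View pics/s5c.png

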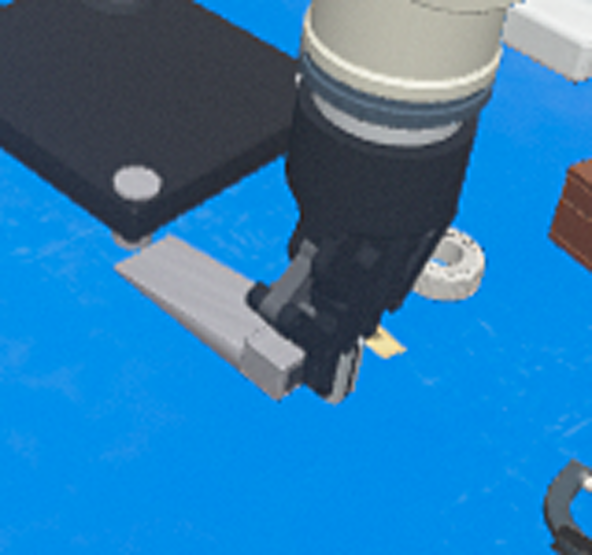

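```bash
python3 - <<'E'
from plant import *
from m import *
c=camera("top");crop(c,320,150,460,250,5.5,"pics/t5c.png");np.savez("top5.npz",**c)
E
```

```text
(no output)
```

View pics/t5c.png

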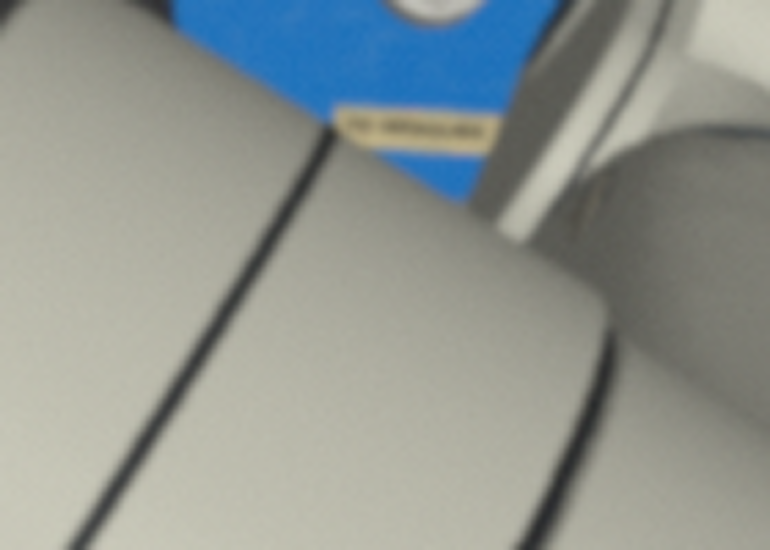

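Request:
servo_tool(
  commands=[
    [0,0,0.4,0,0,0,0],
    [0,1.2,0,0,0,0,0],
    [0,0,-0.4,0,0,0,0],
    [0,0,-0.3,0,0,0,0],
    [0,0,-0.3,0,0,0,0],
    [0,0,-0.3,0,0,0,0],
    [0,0,0,0,0,0,0],
  ],
)

```text
time_s: 10.7
tool_pos: [0.5542, -0.3214, 0.0168]
orientation: [0.466, 0.532, -0.466, 0.531]
ft_force: [-0.2, 0.4, -0.8]
gripper_width: 0.0001
```

```bash
cat > w.py <<'E'
from plant import *
from m import *
import sys
s=get_state()
plan(s,[.5268,-.1958,.016],Rdown(-np.pi/2+.13))
c=camera("scene");crop(c,270,190,430,340,3.7,f"pics/{sys.argv[1]}.png")
for n,cc,box in(("scene",c,(300,254,400,325)),):
    for a,p in blobs(cc,box,400,5000):
        ap=cv2.approxPolyDP(cv2.convexHull(p.astype(np.float32)),1.0,True)[:,0]
        for q in ap:print(q.round(1),ray(cc,q,0.).round(4),ray(cc,q,.024).round(4))
for a,p in blobs(c,(245,195,385,260),50,150):
    e,ax=capfit(p);print("cap",e.round(1),ray(c,e,.048).round(4))
E
python3 w.py s6c
```

```text
t 10.7 pos [ 0.5542 -0.3214  0.0168] F [-0.2  0.4 -0.8] w 0.0001
shift cm (tool axes) [  0.09  -1.07 -12.81]
rotvec tool [ 0.0011 -0.0005  0.0005]
[362.4 290.1] [ 0.5648 -0.295   0.    ] [ 0.5453 -0.3111  0.024 ]
[350.1 305.1] [ 0.5193 -0.3114  0.    ] [ 0.5018 -0.3268  0.024 ]
[306.6 270.6] [ 0.5064 -0.195   0.    ] [ 0.4894 -0.2156  0.024 ]
[310.4 262.9] [ 0.527 -0.18   0.   ] [ 0.5091 -0.2013  0.024 ]
[321.6 262.1] [ 0.5484 -0.1903  0.    ] [ 0.5296 -0.2112  0.024 ]
[346.9 275.6] [ 0.5662 -0.2489  0.    ] [ 0.5466 -0.267   0.024 ]
[361.1 287.4] [ 0.5678 -0.2882  0.    ] [ 0.5482 -0.3047  0.024 ]
cap [316.5 249. ] [ 0.5265 -0.1957  0.048 ]
cap [248.4 251.6] [ 0.408 -0.133  0.048]
cap [375.1 226.9] [ 0.6797 -0.2018  0.048 ]
cap [262.7 211.5] [ 0.5041 -0.0264  0.048 ]
```

View pics/s6c.png

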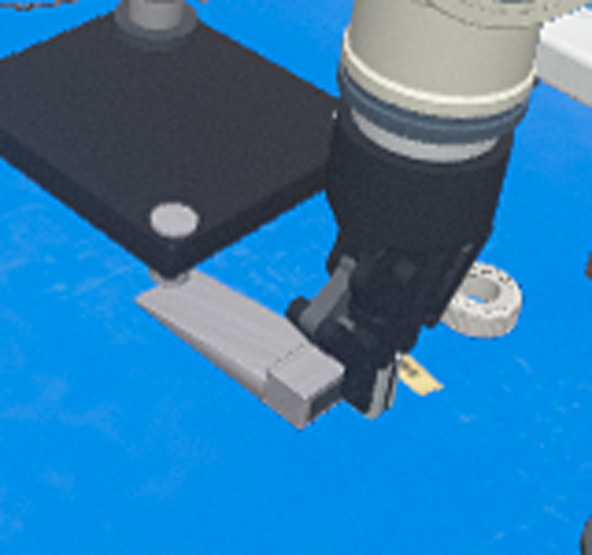

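Request:
servo_tool(
  commands=[
    [0,0,0.3,0,0,0,0],
    [0,-1,0,0,0,0,0],
    [0,0,-0.3,0,0,0,0],
    [0,0,-0.3,0,0,0,0],
    [0,0,-0.3,0,0,0,0],
    [0,0,-0.3,0,0,0,0],
    [0,0,-0.2,0,0,0,0],
    [0,0,0,0,0,0,0],
  ],
)

```text
time_s: 11.75
tool_pos: [0.5432, -0.3119, 0.0168]
orientation: [0.466, 0.532, -0.466, 0.532]
ft_force: [0.8, 0.4, -0.4]
gripper_width: -0.0
```

```bash
python3 w.py s7c
```

```text
t 11.75 pos [ 0.5432 -0.3119  0.0168] F [ 0.8  0.4 -0.4] w -0.0
shift cm (tool axes) [  0.09  -0.1  -11.72]
rotvec tool [ 0.0013 -0.0002  0.0001]
[302.9 267.6] [ 0.5052 -0.1837  0.    ] [ 0.4883 -0.2048  0.024 ]
[310.4 262.9] [ 0.527 -0.18   0.   ] [ 0.5091 -0.2013  0.024 ]
[322.4 261.9] [ 0.5502 -0.1905  0.    ] [ 0.5313 -0.2113  0.024 ]
[337.6 270.1] [ 0.5609 -0.2267  0.    ] [ 0.5415 -0.2459  0.024 ]
[354.1 287.6] [ 0.5559 -0.2816  0.    ] [ 0.5367 -0.2984  0.024 ]
[348.4 300.1] [ 0.5248 -0.3004  0.    ] [ 0.507  -0.3163  0.024 ]
[346.4 301.1] [ 0.5199 -0.3003  0.    ] [ 0.5024 -0.3162  0.024 ]
cap [316.5 249. ] [ 0.5265 -0.1957  0.048 ]
cap [248.4 251.6] [ 0.408 -0.133  0.048]
cap [370.4 226.9] [ 0.6711 -0.1965  0.048 ]
cap [262.7 211.5] [ 0.5041 -0.0264  0.048 ]
```

View pics/s7c.png

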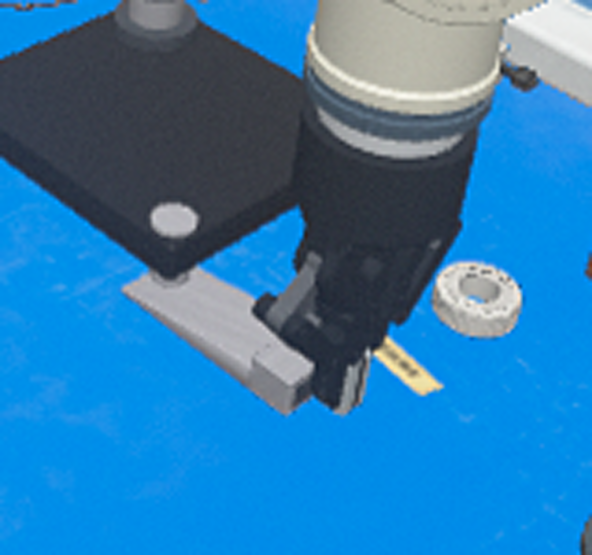

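Request:
servo_tool(
  commands=[
    [0,0,-0.1,0,0,0,0],
    [0,0,-0.1,0,0,0,0],
  ],
)

```text
time_s: 12.05
tool_pos: [0.543, -0.3104, 0.0169]
orientation: [0.466, 0.532, -0.466, 0.532]
ft_force: [0.5, -1.2, -0.4]
gripper_width: 0.0004
```

Request:
servo_tool(
  commands=[
    [0,0,-0.05,0,0,0,0],
    [0,0,-0.05,0,0,0,0],
  ],
)

```text
time_s: 12.3
tool_pos: [0.5428, -0.3093, 0.0169]
orientation: [0.466, 0.532, -0.466, 0.532]
ft_force: [-0.4, -0.3, -0.8]
gripper_width: 0.0001
```

Request:
servo_tool(
  commands=[
    [0,0,-0.05,0,0,0,0],
    [0,0,-0.05,0,0,0,0],
  ],
)

```text
time_s: 12.55
tool_pos: [0.5427, -0.3083, 0.0169]
orientation: [0.466, 0.532, -0.466, 0.532]
ft_force: [1.5, -1.0, -0.5]
gripper_width: -0.0
```

Request:
servo_tool(
  commands=[
    [0,0,-0.05,0,0,0,0],
    [0,0,-0.05,0,0,0,0],
  ],
)

```text
time_s: 12.8
tool_pos: [0.5425, -0.3073, 0.0168]
orientation: [0.466, 0.532, -0.466, 0.532]
ft_force: [0.0, -1.7, 0.2]
gripper_width: 0.0002
```

Request:
servo_tool(
  commands=[
    [0,0,-0.05,0,0,0,0],
    [0,0,-0.05,0,0,0,0],
  ],
)

```text
time_s: 13.05
tool_pos: [0.5424, -0.3062, 0.0169]
orientation: [0.466, 0.532, -0.466, 0.532]
ft_force: [0.2, -0.7, -0.4]
gripper_width: 0.0002
```

Request:
servo_tool(
  commands=[
    [0,0,-0.05,0,0,0,0],
    [0,0,-0.05,0,0,0,0],
  ],
)

```text
time_s: 13.3
tool_pos: [0.5423, -0.3053, 0.0169]
orientation: [0.466, 0.532, -0.466, 0.532]
ft_force: [0.8, -2.4, 0.1]
gripper_width: -0.0
```

Request:
servo_tool(
  commands=[
    [0,0,-0.04,0,0,0,0],
    [0,0,0,0,0,0,0],
  ],
)

```text
time_s: 13.55
tool_pos: [0.5422, -0.3048, 0.0168]
orientation: [0.466, 0.532, -0.466, 0.532]
ft_force: [0.1, -1.2, 0.3]
gripper_width: -0.0002
```

Request:
servo_tool(
  commands=[
    [0,0,-0.04,0,0,0,0],
    [0,0,0,0,0,0,0],
  ],
)

```text
time_s: 13.8
tool_pos: [0.5421, -0.3045, 0.0168]
orientation: [0.466, 0.532, -0.466, 0.532]
ft_force: [0.7, -0.4, -0.4]
gripper_width: 0.0
```

Request:
servo_tool(
  commands=[
    [0,0,-0.04,0,0,0,0],
    [0,0,0,0,0,0,0],
  ],
)

```text
time_s: 14.05
tool_pos: [0.5421, -0.3041, 0.0168]
orientation: [0.466, 0.532, -0.466, 0.532]
ft_force: [0.3, -0.2, -0.5]
gripper_width: -0.0004
```

Request:
servo_tool(
  commands=[
    [0,0,-0.05,0,0,0,0],
    [0,0,-0.05,0,0,0,0],
  ],
)

```text
time_s: 14.3
tool_pos: [0.542, -0.3031, 0.0168]
orientation: [0.466, 0.532, -0.466, 0.532]
ft_force: [-0.0, -1.5, 0.3]
gripper_width: 0.0002
```

Request:
servo_tool(
  commands=[
    [0,0,-0.05,0,0,0,0],
    [0,0,-0.05,0,0,0,0],
  ],
)

```text
time_s: 14.55
tool_pos: [0.5418, -0.3021, 0.0168]
orientation: [0.466, 0.532, -0.466, 0.532]
ft_force: [-0.6, -1.3, -0.2]
gripper_width: -0.0001
```

Request:
servo_tool(
  commands=[
    [0,0,-0.05,0,0,0,0],
    [0,0,-0.05,0,0,0,0],
  ],
)

```text
time_s: 14.8
tool_pos: [0.5417, -0.3011, 0.0169]
orientation: [0.466, 0.532, -0.466, 0.532]
ft_force: [0.4, -2.0, 0.6]
gripper_width: -0.0
```

Request:
servo_tool(
  commands=[
    [0,0,-0.05,0,0,0,0],
    [0,0,-0.05,0,0,0,0],
  ],
)

```text
time_s: 15.05
tool_pos: [0.5416, -0.3003, 0.0168]
orientation: [0.466, 0.532, -0.466, 0.532]
ft_force: [-0.1, -3.8, -0.7]
gripper_width: -0.0001
```

```bash
python3 w.py s8c
```

```text
t 15.05 pos [ 0.5416 -0.3003  0.0168] F [-0.1 -3.8 -0.7] w -0.0001
shift cm (tool axes) [  0.08  -0.11 -10.56]
rotvec tool [ 0.0011  0.0004 -0.0002]
[299.6 264.6] [ 0.5048 -0.1728  0.    ] [ 0.488  -0.1944  0.024 ]
[307.6 260.1] [ 0.5273 -0.17    0.    ] [ 0.5094 -0.1918  0.024 ]
[322.9 261.4] [ 0.5521 -0.1898  0.    ] [ 0.5331 -0.2107  0.024 ]
[333.6 266.9] [ 0.5603 -0.2148  0.    ] [ 0.5409 -0.2345  0.024 ]
[349.4 284.6] [ 0.5535 -0.2707  0.    ] [ 0.5345 -0.2879  0.024 ]
[343.6 296.6] [ 0.5231 -0.289   0.    ] [ 0.5054 -0.3054  0.024 ]
[341.6 297.9] [ 0.5178 -0.2895  0.    ] [ 0.5003 -0.3058  0.024 ]
[301.1 267.1] [ 0.503  -0.1806  0.    ] [ 0.4862 -0.2019  0.024 ]
cap [316.5 249. ] [ 0.5265 -0.1956  0.048 ]
cap [248.4 251.6] [ 0.408 -0.133  0.048]
cap [367.  222.4] [ 0.6766 -0.1804  0.048 ]
cap [262.7 211.5] [ 0.504  -0.0264  0.048 ]
```

View pics/s8c.png

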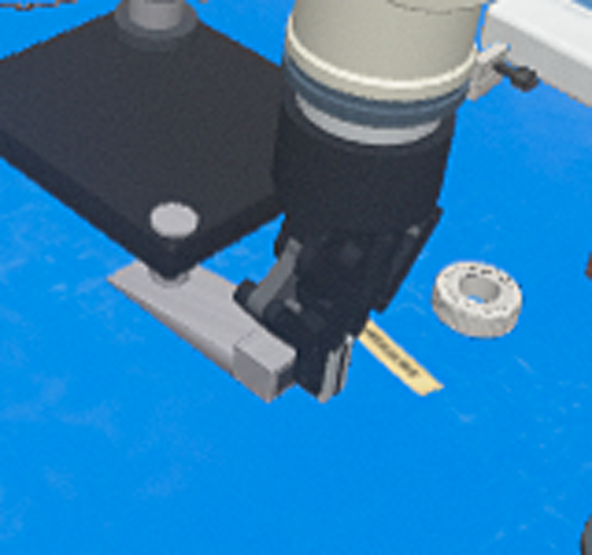

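The wedge tip is past the foot and the force has risen to 3.8 N, so it is starting to bear.

Request:
servo_tool(
  commands=[
    [0,0,-0.02,0,0,0,0],
  ],
)

```text
time_s: 15.22
tool_pos: [0.5417, -0.3002, 0.0169]
orientation: [0.466, 0.531, -0.466, 0.532]
ft_force: [0.1, -4.0, -0.7]
gripper_width: -0.0001
```

Request:
servo_tool(
  commands=[
    [0,0,0,0,0,0,0],
  ],
)

```text
time_s: 15.35
tool_pos: [0.5417, -0.3002, 0.0168]
orientation: [0.466, 0.531, -0.466, 0.532]
ft_force: [0.7, -4.4, -1.0]
gripper_width: 0.0003
```

Request:
servo_tool(
  commands=[
    [0,0,-0.02,0,0,0,0],
  ],
)

```text
time_s: 15.48
tool_pos: [0.5416, -0.2999, 0.0168]
orientation: [0.466, 0.532, -0.466, 0.532]
ft_force: [1.1, -4.3, -0.5]
gripper_width: -0.0001
```

Request:
servo_tool(
  commands=[
    [0,0,0,0,0,0,0],
  ],
)

```text
time_s: 15.6
tool_pos: [0.5416, -0.2999, 0.0168]
orientation: [0.466, 0.532, -0.466, 0.532]
ft_force: [1.7, -5.5, -0.3]
gripper_width: -0.0
```

Request:
servo_tool(
  commands=[
    [0,0,-0.02,0,0,0,0],
    [0,0,0,0,0,0,0],
  ],
)

```text
time_s: 15.85
tool_pos: [0.5416, -0.2998, 0.0169]
orientation: [0.466, 0.531, -0.466, 0.532]
ft_force: [0.7, -6.1, -0.3]
gripper_width: 0.0001
```

```bash
python3 w.py s9c; python3 -c "
from plant import *
print(get_state()['ft_force'])"
```

```text
t 15.85 pos [ 0.5416 -0.2998  0.0169] F [ 0.7 -6.1 -0.3] w 0.0001
shift cm (tool axes) [  0.08  -0.11 -10.5 ]
rotvec tool [ 0.001   0.0004 -0.0003]
[299.6 263.9] [ 0.5062 -0.1709  0.    ] [ 0.4893 -0.1926  0.024 ]
[306.9 259.6] [ 0.5269 -0.1679  0.    ] [ 0.509  -0.1898  0.024 ]
[322.9 261.4] [ 0.5521 -0.1898  0.    ] [ 0.5331 -0.2107  0.024 ]
[333.4 266.9] [ 0.5598 -0.2146  0.    ] [ 0.5405 -0.2343  0.024 ]
[349.1 284.4] [ 0.5535 -0.2699  0.    ] [ 0.5345 -0.2871  0.024 ]
[343.4 296.6] [ 0.5227 -0.2888  0.    ] [ 0.505  -0.3052  0.024 ]
[338.9 295.9] [ 0.5167 -0.2829  0.    ] [ 0.4993 -0.2995  0.024 ]
[301.1 267.1] [ 0.503  -0.1806  0.    ] [ 0.4862 -0.2019  0.024 ]
cap [316.5 249. ] [ 0.5265 -0.1956  0.048 ]
cap [248.4 251.7] [ 0.408 -0.133  0.048]
cap [367.1 222.4] [ 0.6767 -0.1804  0.048 ]
cap [262.7 211.5] [ 0.5041 -0.0264  0.048 ]
[ 0.9876827  -5.1804011  -1.30759921]
```

The wedge is snug at about 5.5 N and the stand's caps have not moved. Now back off, rise, and go to the cap.

Request:
servo_tool(
  commands=[
    [0,0,0.3,0,0,0,0],
    [0,0,1.2,0,0,0,0],
    [0,0,2.5,0,0,0,0],
    [-4,0,0,0,0,0,0],
    [-5,0,0,0,0,0,0],
    [0,0,0,0,0,0,0],
  ],
)

```text
time_s: 16.65
tool_pos: [0.5494, -0.3425, 0.1113]
orientation: [0.467, 0.528, -0.466, 0.534]
ft_force: [0.9, -0.3, -0.0]
gripper_width: -0.0001
```

```bash
python3 w.py s10c; python3 - <<'E'
from plant import *
from h import *
plan(get_state(),[.5268,-.1958,.069],Rdown(-np.pi/2+.118))
E
```

```text
t 16.65 pos [ 0.5494 -0.3425  0.1113] F [ 0.9 -0.3 -0. ] w -0.0001
shift cm (tool axes) [  9.45  -0.4  -14.89]
rotvec tool [-0.      0.0054 -0.0064]
[299.6 263.9] [ 0.5062 -0.1709  0.    ] [ 0.4893 -0.1926  0.024 ]
[306.9 259.6] [ 0.5269 -0.1679  0.    ] [ 0.509  -0.1898  0.024 ]
[322.9 261.4] [ 0.5521 -0.1898  0.    ] [ 0.5331 -0.2107  0.024 ]
[349.6 272.9] [ 0.5763 -0.2457  0.    ] [ 0.5562 -0.264   0.024 ]
[358.4 279.1] [ 0.579  -0.2684  0.    ] [ 0.5588 -0.2857  0.024 ]
[357.9 282.4] [ 0.5719 -0.2747  0.    ] [ 0.552  -0.2917  0.024 ]
[343.1 296.9] [ 0.5218 -0.289   0.    ] [ 0.5042 -0.3054  0.024 ]
[341.1 297.1] [ 0.5182 -0.2875  0.    ] [ 0.5008 -0.304   0.024 ]
[301.1 267.1] [ 0.503  -0.1806  0.    ] [ 0.4862 -0.2019  0.024 ]
cap [316.5 249. ] [ 0.5265 -0.1956  0.048 ]
cap [248.4 251.6] [ 0.408 -0.133  0.048]
cap [373.1 231.3] [ 0.6647 -0.2111  0.048 ]
cap [365.  221.8] [ 0.6742 -0.1765  0.048 ]
cap [262.7 211.5] [ 0.5041 -0.0265  0.048 ]
cap [369.3 199.4] [ 0.7481 -0.113   0.048 ]
t 16.7 pos [ 0.548  -0.3414  0.1091] F [-0.5 -0.2  0.2] w -0.0001
shift cm (tool axes) [  3.96  -0.23 -14.73]
rotvec tool [ 0.0121  0.003  -0.0035]
```

View pics/s10c.png

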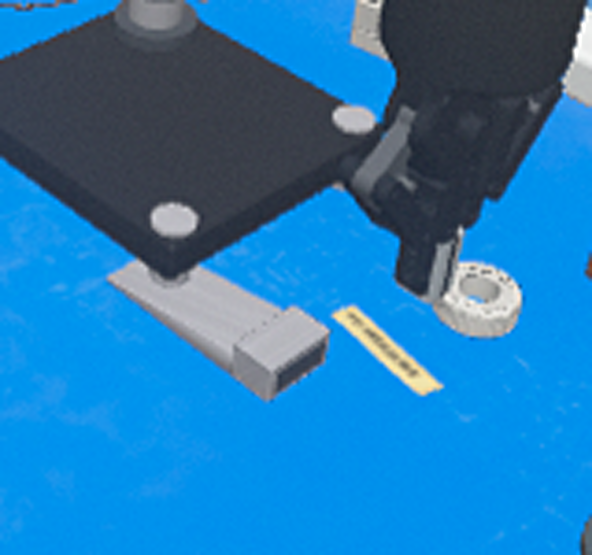

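The wedge sits under the foot at (165,272) in the crop and the stand is unmoved. Now to the cap.

Request:
servo_tool(
  commands=[
    [0,-0.1,-4,0.012,0,0,0],
    [0,-0.1,-5,0,0,0,0],
    [0,0,-4,0,0,0,0],
    [1,0,-1.7,0,0,0,0],
    [2,0,0,0,0,0,0],
    [0.8,0,0,0,0,0,0],
    [0,0,0,0,0,0,0],
  ],
)

```text
time_s: 17.58
tool_pos: [0.5263, -0.194, 0.0676]
orientation: [0.469, 0.529, -0.47, 0.528]
ft_force: [0.3, 0.7, 0.2]
gripper_width: 0.0002
```

```bash
python3 - <<'E'
from plant import *
from h import *
plan(get_state(),[.5268,-.1958,.059],Rdown(-np.pi/2+.118))
E
```

```text
t 17.57 pos [ 0.5263 -0.194   0.0676] F [0.3 0.7 0.2] w 0.0002
shift cm (tool axes) [0.86 0.03 0.18]
rotvec tool [ 0.0003 -0.0009  0.0018]
```

Request:
servo_tool(
  commands=[
    [0.5,0,0.15,0,0,0,0],
    [0.2,0,0,0,0,0,0],
    [0.1,0,0,0,0,0,0],
    [0,0,0,0,0,0,0],
  ],
)

```text
time_s: 18.08
tool_pos: [0.527, -0.1951, 0.061]
orientation: [0.469, 0.529, -0.469, 0.529]
ft_force: [-0.8, 0.0, -0.2]
gripper_width: -0.0002
```

Request:
servo_tool(
  commands=[
    [0.1,0,0,0,0,0,0],
    [0,0,0,0,0,0,0],
  ],
)

```text
time_s: 18.32
tool_pos: [0.527, -0.195, 0.0598]
orientation: [0.469, 0.529, -0.469, 0.529]
ft_force: [0.2, 0.1, 0.8]
gripper_width: 0.0002
```

Request:
servo_tool(
  commands=[
    [0.1,0,0,0,0,0,0],
    [0,0,0,0,0,0,0],
  ],
)

```text
time_s: 18.58
tool_pos: [0.5271, -0.195, 0.0591]
orientation: [0.469, 0.529, -0.469, 0.529]
ft_force: [-0.4, 0.6, 3.3]
gripper_width: -0.0001
```

Request:
servo_tool(
  commands=[
    [0.08,0,0,0,0,0,0],
    [0,0,0,0,0,0,0],
  ],
)

```text
time_s: 18.82
tool_pos: [0.5271, -0.1951, 0.0589]
orientation: [0.469, 0.529, -0.469, 0.529]
ft_force: [-2.2, 2.2, 10.7]
gripper_width: 0.0001
```

Request:
servo_tool(
  commands=[
    [0.06,0,0,0,0,0,0],
    [0,0,0,0,0,0,0],
    [0,0,0,0,0,0,0],
    [0,0,0,0,0,0,0],
  ],
)

```text
time_s: 19.32
tool_pos: [0.5271, -0.1951, 0.0588]
orientation: [0.469, 0.529, -0.469, 0.529]
ft_force: [-4.2, 1.3, 16.6]
gripper_width: 0.0
```

Request:
servo_tool(
  commands=[
    [0,0,0,0,0,0,0],
    [0,0,0,0,0,0,0],
    [0,0,0,0,0,0,0],
  ],
)

```text
time_s: 19.7
tool_pos: [0.5271, -0.1951, 0.0588]
orientation: [0.469, 0.529, -0.469, 0.529]
ft_force: [-4.4, 1.0, 16.4]
gripper_width: -0.0001
```

It yielded only about 0.3 mm at 16.5 N, held for 0.6 s. Release and retreat well clear.

Request:
servo_tool(
  commands=[
    [-0.2,0,0,0,0,0,0],
    [-0.3,0,0,0,0,0,0],
    [-2,0,0,0,0,0,0],
    [-5,0,0,0,0,0,0],
    [-5,0,0,0,0,0,0],
    [-4,0,0,0,0,0,0],
    [0,-5,0,0,0,0,0],
    [0,-4,0,0,0,0,0],
  ],
)

```text
time_s: 20.7
tool_pos: [0.4364, -0.2057, 0.2228]
orientation: [0.469, 0.529, -0.469, 0.529]
ft_force: [-0.4, -1.2, 1.1]
gripper_width: 0.0003
```

Request:
servo_tool(
  commands=[
    [0,0,-5,0,0,0,0],
    [0,0,-5,0,0,0,0],
    [0,0,-5,0,0,0,0],
    [0,0,-5,0,0,0,0],
    [0,0,-5,0,0,0,0],
    [0,0,-5,0,0,0,0],
    [0,0,0,0,0,0,0],
    [0,0,0,0,0,0,0],
  ],
)

```text
time_s: 21.7
tool_pos: [0.4019, 0.0921, 0.2223]
orientation: [0.469, 0.529, -0.469, 0.529]
ft_force: [-0.1, -0.7, -0.4]
gripper_width: 0.0
```

```bash
python3 w.py s11c; python3 - <<'E'
from plant import *
from m import *
t=camera("top");crop(t,240,110,450,290,3.5,"pics/t11c.png")
for a,p in blobs(t,(245,115,365,225),50,400):
    e,ax=capfit(p);print("top",round(a),e.round(1),ray(t,e,.048).round(4))
for a,p in blobs(t,(280,140,440,280),300,3000):print(a,cv2.minAreaRect(p.astype(np.float32)))
E
```

```text
t 21.7 pos [0.4019 0.0921 0.2223] F [-0.1 -0.7 -0.4] w 0.0
shift cm (tool axes) [20.64  8.96 30.07]
rotvec tool [-0.0099  0.0003  0.0002]
[299.6 263.9] [ 0.5062 -0.1709  0.    ] [ 0.4893 -0.1926  0.024 ]
[306.9 259.6] [ 0.5269 -0.1679  0.    ] [ 0.509  -0.1898  0.024 ]
[322.9 261.4] [ 0.5521 -0.1898  0.    ] [ 0.5331 -0.2107  0.024 ]
[350.6 273.4] [ 0.577  -0.2478  0.    ] [ 0.5569 -0.2661  0.024 ]
[358.4 279.1] [ 0.579  -0.2684  0.    ] [ 0.5588 -0.2857  0.024 ]
[357.9 282.4] [ 0.5719 -0.2747  0.    ] [ 0.552  -0.2917  0.024 ]
[343.1 296.9] [ 0.5218 -0.289   0.    ] [ 0.5042 -0.3054  0.024 ]
[341.1 297.1] [ 0.5182 -0.2875  0.    ] [ 0.5008 -0.304   0.024 ]
[301.1 267.1] [ 0.503  -0.1806  0.    ] [ 0.4862 -0.2019  0.024 ]
cap [316.5 249. ] [ 0.5264 -0.1957  0.048 ]
cap [248.4 251.6] [ 0.408 -0.133  0.048]
cap [365.  221.8] [ 0.6742 -0.1765  0.048 ]
cap [262.7 211.5] [ 0.504  -0.0264  0.048 ]
top 125 [266.4 211.1] [ 0.5046 -0.0257  0.048 ]
top 340 [353.7 205. ] [ 0.519  -0.1997  0.048 ]
top 266 [269.5 138.1] [ 0.6557 -0.0291  0.048 ]
top 110 [341.6 129.2] [ 0.6755 -0.1764  0.048 ]
423.9375 ((299.92291259765625, 261.35614013671875), (22.562410354614258, 19.949962615966797), 68.52320861816406)
1004.0625 ((367.22021484375, 202.3136749267578), (21.955326080322266, 59.1187858581543), 82.56858825683594)
```

View pics/s11c.png

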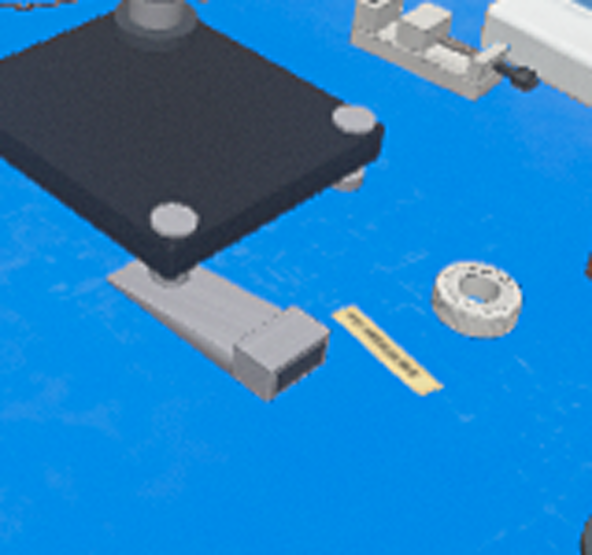

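View pics/t11c.png

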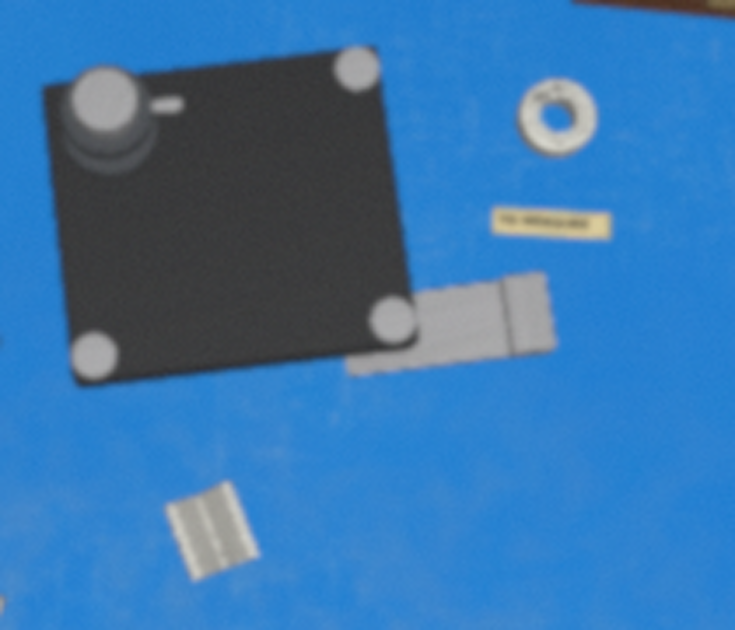

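The wedge contour is unchanged by the press, all three cap positions match the start to 0.3 mm, and the bystanders in view are untouched.

```bash
python3 -c "
from plant import *
print(hand_in())"
```

```text
the job is handed in; nothing more can be done
None
```

The stand no longer rocks, and I handed the job in at about 22 s on the robot's clock; it reports no verdict.

- **First press:** I pressed the short-corner cap with the shut fingertips. It went down about 7 mm at about 5 N until the foot met the desk. I kept pressing to about 36 N there, more than needed, then let it come back up.
- **Wedge:** I pushed it along the desk on its rear face. Partway it had turned slightly and was about 4.5 mm off line, so I corrected with an off-centre push. It went snug under the foot at about 5 to 6 N, with the tip about 27 mm past the foot's middle. That fits a gap nearer 8 mm than the 7 mm the first press suggested.
- **Second press:** the cap took about 16.5 N for over 0.5 s and yielded about 0.3 mm.

**Last checks:**
- The three cap positions match the start to about 0.3 mm in the scene view. From above, the short-corner cap merged with the wedge, so that view confirmed only the other two.
- The wedge's outline was the same before and after the last press.
- The ring gauge and vee block looked undisturbed in the final pictures. I did not look at the dish separately; the arm stayed well above it.
- The arm ended clear of everything. No check failed.

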